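# Load the bottle warmer and switch it on

## Robot

A 6-joint arm with a two-finger parallel gripper is mounted at the origin on a cart in front of the work surface, level with it; the furniture and walls round the work are solid. World frame = base frame: x ahead of the robot, y to its left, z up, the work surface at z = 0. Lengths are in mm, angles in rad, forces in N, time in s.
With the tool pointing down it reaches from about 350 to 775 mm from the base axis. Payload 7.3 kg.
Tool frame: the origin (TCP) lies at the very end of the fingers, on their centre line; the grasp point (between the pads) lies 19 mm behind it; z points along the fingers, y is the line along which they close (so a half turn about z gives the same grasp; the last joint's range is limited). The gripper opens to 92 mm and grips with 3 to 60 N. Pads are 19 mm wide; open, the fingers measure 130 mm over their backs; the gripper's body (75 mm by 190 mm) begins 47 mm behind the grasp point.
Start: joints at [-1.312, 0.342, 1.524, -0, 1.275, -0.146], TCP at [206.787, -482.581, 226.741] pointing down, gripper open.
Joint ranges: [-2.53, 2.53], [-0.77, 2.02], [0.04, 2.7], [-1, 4.14], [0.28, 2.66], [-3.11, 3.11]. Speed limits (rad/s): [2.57, 2.57, 3.14, 3.14, 3.14, 3.14].

## Interface

Orientations are given as [roll, pitch, yaw] about the fixed x, y, z axes, in that order (R = Rz(yaw) Ry(pitch) Rx(roll)).
In Python, from plant import * gives the robot as it stands.
- The arm moves only by the tool arm_command, never from a script. Its arguments are lists of equal length, an entry for each row: "gripper": the finger opening in mm, from 0 to 91.8; "dp": the shift along the tool's x, y, z in units of 25 mm (1.0 is 25 mm), a list of three; "twist": the turn about the tool's z in units of 5 degrees (1.0 is 5 degrees). A call has exactly 5 rows; each row shifts and turns the commanded pose from where the row before left it, along the tool's axes as they then stand; what a row does not reach is not made up. A row lasts 1/8 s, in which the tool goes at most 62.5 mm and 10.7 degrees, less where a joint would pass 70% of its speed; a pose out of reach is approached as far as the arm can. A call is refused whole if a number of a shift passes 1 or a number of a turn 1, either way. A call with a gripper value outside its range is refused whole. The fingers move at their own pace and stop on an object; the grip force is fixed at half the most. Time passes only in rows, so rows that do not move let the fingers close, or fill a call up. It gives the time, the measured TCP pose, the force, the opening and the grip force at its end, in the units of the state.
- get_obs(): the state, without advancing time (a new reading comes with each control period).
- capture(name): name is "scene" or "top"; returns the picture (420x560x3 uint8, red, green, blue); there is no depth.
- get_calibration(name): a dict with "mtx" (3x3 intrinsics, pixels), "dist_coeffs" ([k1, k2, p1, p2, k3] as OpenCV has them; the pictures are not rectified), "position" and "attitude" of the camera in the world. Camera axes: x right, y down, z forward; pixel columns grow to the right and rows downward; lengths in mm; the calibration is good to about 2 mm. A picture is of the moment at which its call begins. get_calibration takes no time and is no camera call.
- close_job(): hands the job in; it is judged then, once.
The state is a dict: "time": time; "joint_positions": joint angles; "dq": joint speeds; "tau": joint torques, N m; "tool_pos": TCP position; "tcp_rot": TCP orientation; "contact_force": force on the tool from outside, world axes, zero at the start; "moment": the same for the moment, N m; "grip_width": finger opening in mm; "finger_force": force on a finger pad.
Only numpy, scipy, OpenCV 4.12 (cv2) and the standard library are available. Lean on these libraries where they do the work, as an engineer would, in place of code of your own. Each camera call takes 0.05 s, during which the arm holds its last target. There are 200 camera calls.

## Task

Get the three-well bottle warmer ready for service: lift the lid off the closed well and lay it knob up on the side plate, then stand one of the three squeeze bottles from the table beside the warmer upright, right down on the bottom, in each well. Once all three bottles are in, switch the warmer on by pushing in the lower half of the rocker switch, under the lip at its right-hand end, as far as it goes. Do not knock anything over or disturb the other things on the table.

Things in the scene. Friction and masses are not known exactly. Their poses are not given: they have to be found in the camera images.
- warmer: Countertop bottle warmer, a fixed steel box 120 mm deep (x), 280 mm wide (y); origin under its centre on the worktop, front facing its own -x (the robot), y to its left. The 10 mm thick deck, top 110 mm up, overhangs the right-hand end face (y = -140 mm) by 21 mm as a lip. Three wells at y = -90, 0, 90 mm. The rocker is on that end face, under the lip; the dial on the front is fixed and of no use here.
- well_a (a point): Centre of the mouth of the warmer's right-hand (y = -90 mm) well, level with the deck top, 110 mm above the worktop; axes as warmer. Round bore 68 mm across, flat floor 85 mm below the mouth. Open, or closed by the lid.
- well_b (a point): Centre of the mouth of the warmer's middle (y = 0) well, level with the deck top, 110 mm above the worktop; axes as warmer. Round bore 68 mm across, flat floor 85 mm below the mouth. Open, or closed by the lid.
- well_c (a point): Centre of the mouth of the warmer's left-hand (y = 90 mm) well, level with the deck top, 110 mm above the worktop; axes as warmer. Round bore 68 mm across, flat floor 85 mm below the mouth. Open, or closed by the lid.
- well_lid: Loose round steel lid, 0.12 kg, closing one of the three wells (any of them): disc 84 mm across on a plug 61 mm across and 8 mm deep that sits in the well; black knob on top, 25 mm across, from 31 to 52 mm above the origin. Origin at the centre of the plug's underside, z up. Lifts straight off by the knob.
- side_plate: Loose white side plate, 155 mm across, rim 17 mm high, inner floor 7 mm above the worktop and about 60 mm across; origin at the centre of its underside. The lid goes on it, knob up; the lid's origin then is about 7 to 13 mm above the worktop.
- bottle_1: Squeeze bottle with a cone cap, 58 mm across, 190 mm tall, about 0.22 kg, standing loose on the worktop; origin at the centre of its underside, z up. Straight wall up to 105 mm, shoulder narrowing above; cap collar (3 mm less in radius) from 132 to 143 mm, then a cone to the tip at 190 mm. Can be gripped from above round the collar, 140 mm up. Any bottle may go into any well.
- bottle_2: Squeeze bottle with a cone cap, 60 mm across, 190 mm tall, about 0.27 kg, standing loose on the worktop; origin at the centre of its underside, z up. Straight wall up to 105 mm, shoulder narrowing above; cap collar (3 mm less in radius) from 132 to 143 mm, then a cone to the tip at 190 mm. Can be gripped from above round the collar, 140 mm up. Any bottle may go into any well.
- bottle_3: Squeeze bottle with a cone cap, 62 mm across, 190 mm tall, about 0.32 kg, standing loose on the worktop; origin at the centre of its underside, z up. Straight wall up to 105 mm, shoulder narrowing above; cap collar (3 mm less in radius) from 132 to 143 mm, then a cone to the tip at 190 mm. Can be gripped from above round the collar, 140 mm up. Any bottle may go into any well.
- rocker (a joint): Rocker switch on the warmer's right-hand end, turning about a level axis along the warmer's x, 52 mm above the worktop. 0 rad: off, its lower half stands out to the right; 0.4 rad: on, its lower half is pushed in. It stays where it is left. About 3 to 4 N on the lower half moves it.
- rocker_press (a point): Middle of the lower half of the rocker's outer face (34 mm wide, 42 mm high), the place to push, about 40 mm above the worktop and 60 mm below the underside of the lip. Moves with the rocker: about 5 mm inwards, along the warmer's +y, from off to on. The lip juts out about 8 mm further than this point when off, 13 mm when on, so come in below it with the tool tilted.
- sauce_bottle: Bystander: slim glass sauce bottle, 41 mm across, 154 mm tall; origin at the centre of its underside. Leave it alone.
- ramekin: Bystander: cream-filled ramekin, 65 mm across, 37 mm tall, origin at the centre of its underside. Leave it alone.
- kitchen_timer: Bystander: digital timer standing on edge behind the warmer, 22 x 64 x 62 mm, origin at the centre of its underside. Leave it alone.

How it is judged (in metres and radians):
On the way, in this order (a step that is already met when the one before it is completed fails the run):
1. the lid lies knob up on the side plate, released (horizontal distance between well_lid and side_plate below 0.04 m and z of well_lid in the frame of side_plate below 0.018 m and angle between well_lid's own z axis and vertical below 0.15 rad and height (world z) of well_lid above 0.002 m and contact force between well_lid and the fingers below 0.05 N), for 0.2 s.
2. a bottle stands on the bottom of each of the three wells (((horizontal distance between bottle_1 and well_a below 0.012 m and z of bottle_1 in the frame of well_a below -0.079 m) or (horizontal distance between bottle_1 and well_b below 0.012 m and z of bottle_1 in the frame of well_b below -0.079 m) or (horizontal distance between bottle_1 and well_c below 0.012 m and z of bottle_1 in the frame of well_c below -0.079 m)) and angle between each of bottle_1, bottle_2, bottle_3's own z axis and vertical below 0.15 rad and ((horizontal distance between bottle_2 and well_a below 0.012 m and z of bottle_2 in the frame of well_a below -0.079 m) or (horizontal distance between bottle_2 and well_b below 0.012 m and z of bottle_2 in the frame of well_b below -0.079 m) or (horizontal distance between bottle_2 and well_c below 0.012 m and z of bottle_2 in the frame of well_c below -0.079 m)) and ((horizontal distance between bottle_3 and well_a below 0.012 m and z of bottle_3 in the frame of well_a below -0.079 m) or (horizontal distance between bottle_3 and well_b below 0.012 m and z of bottle_3 in the frame of well_b below -0.079 m) or (horizontal distance between bottle_3 and well_c below 0.012 m and z of bottle_3 in the frame of well_c below -0.079 m))), for 0.2 s.
3. the rocker is pushed to on (value of joint rocker above 0.32 rad), for 0.2 s.
At the end, for the whole second after the job is handed in: The lid lies knob up within 0.15 rad of level on the side plate, centres within 40 mm; one bottle stands in each well, underside at least 79 mm below the deck top, within 12 mm of the well's centre and 0.15 rad of upright; the rocker is on (0.32 rad or more); all released and at rest (all of step 1 and all of step 2 and value of joint rocker above 0.32 rad and linear speed of each of bottle_1, bottle_2, bottle_3, well_lid below 0.02 m/s); the robot touches nothing.
It fails at once if a bystander is moved more than 30 mm or knocked over (distance of any of sauce_bottle, ramekin, kitchen_timer from where it was at the start of the episode above 0.03 m or angle between any of sauce_bottle, ramekin, kitchen_timer's own z axis and vertical above 0.5 rad).
It fails at once if a squeeze bottle is knocked over (angle between any of bottle_1, bottle_2, bottle_3's own z axis and vertical above 0.7 rad).
It fails at once if the side plate is shoved away or tipped (distance of side_plate from where it was at the start of the episode above 0.05 m or angle between side_plate's own z axis and vertical above 0.3 rad).
It also fails if it takes over 72 s, if anything falls off the work surface, if the arm or the gripper's body presses on something with over 40 N, if the wrist force passes 120 N, or if a joint passes its speed limit or range.

## Working session

There is one attempt and no reset: what is moved stays moved. The work goes in short steps, Python scripts to look and compute and a tool call to move; the robot and the scene stay as the last step left them, time stands still between calls to the robot, and variables do not carry over. Pictures are saved under pics/ and viewed, at most 10 in all, crops included, and the job is handed in when it is done.

Besides the shell and the picture viewer there is one more tool, called as a command line: name --pt "numbers of a row" for each row, then --argument value for the rest. arm_command: Moves the arm, as the interface text tells. Its arguments: {"type":"object","properties":{"gripper":{"type":"array"},"dp":{"type":"array"},"twist":{"type":"array"}},"required":["gripper","dp","twist"]}

```bash
mkdir -p pics; python3 - <<'E'
from plant import *
import cv2
for n in("scene","top"):
    cv2.imwrite(f"pics/{n}0.png",capture(n)[:,:,::-1]); print(n,get_calibration(n))
print(get_obs())
E
```

```text
scene {'mtx': array([[482.01109286,   0.        , 276.9336522 ],
       [  0.        , 482.01109286, 204.41328357],
       [  0.        ,   0.        ,   1.        ]]), 'dist_coeffs': array([0.00937691, 0.        , 0.        , 0.        , 0.        ]), 'position': array([-50.0368244 , 499.43786771, 913.52867724]), 'attitude': array([-2.31172904,  0.01757929, -2.38463814])}
top {'mtx': array([[484.26627836,   0.        , 275.27251811],
       [  0.        , 484.26627836, 211.12196363],
       [  0.        ,   0.        ,   1.        ]]), 'dist_coeffs': array([-0.01790781,  0.        ,  0.        ,  0.        ,  0.        ]), 'position': array([ 463.80265731, -130.1689734 , 1233.8893455 ]), 'attitude': array([-3.06142520e+00, -1.62085434e-03, -1.57921297e+00])}
{'time': 0.1, 'joint_positions': array([-1.31200730e+00,  3.42629249e-01,  1.52489299e+00, -8.65872799e-06,
        1.27539766e+00, -1.46045437e-01]), 'dq': array([ 5.66345652e-04, -1.65222528e-04, -3.83293420e-03, -1.10244660e-04,
        6.42399320e-05,  1.21519278e-04]), 'tau': array([ 8.83041030e-04, -4.32005024e+01, -2.44695747e+01,  7.18687079e-02,
        5.25856472e-02, -4.22625749e-05]), 'tool_pos': array([ 206.68557128, -482.22286075,  226.13675921]), 'tcp_rot': array([-3.14027833e+00, -1.84958165e-04,  4.04836872e-01]), 'contact_force': array([ 0.22223512,  0.87721262, -0.87906545]), 'moment': array([ 0.05088959, -0.05443241, -0.0070563 ]), 'finger_force': 0.0, 'grip_width': 92.07579375423532}
```

View pics/scene0.png

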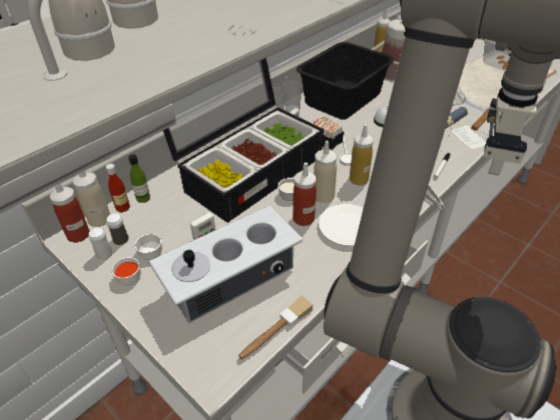

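View pics/top0.png

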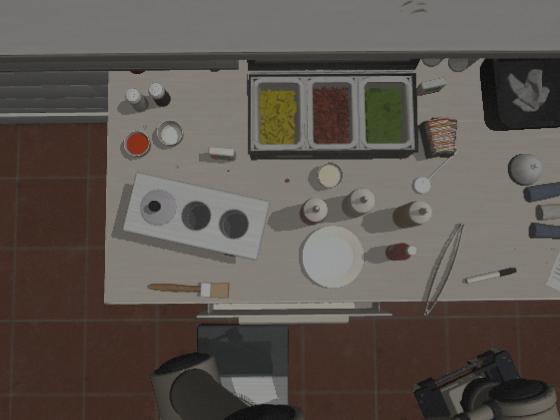

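The warmer is at about (197,215) in the top picture, with the lid on its left well (knob 154,206). The plate is at (333,257). The bottles are at (315,211), (361,202) and (416,214), and the sauce bottle is at (402,252). Next I'll zoom in for finer pixel positions.

```bash
cat > h.py <<'E'
from plant import *
import cv2, numpy as np
from scipy.spatial.transform import Rotation as R
def ray(n,u,v):
    c=get_calibration(n); p=cv2.undistortPoints(np.array([[[u,v]]],float),c["mtx"],c["dist_coeffs"])[0,0]
    return c["position"],R.from_euler("xyz",c["attitude"]).apply([p[0],p[1],1])
def onz(n,u,v,z):
    o,d=ray(n,u,v); return o+d*(z-o[2])/d[2]
def two(a,b):
    (o1,d1),(o2,d2)=ray("top",*a),ray("scene",*b)
    s=np.linalg.lstsq(np.c_[d1,-d2],o2-o1,rcond=None)[0]; p,q=o1+s[0]*d1,o2+s[1]*d2
    return (p+q)/2,np.linalg.norm(p-q)
def proj(n,P):
    c=get_calibration(n); r=R.from_euler("xyz",c["attitude"]).inv()
    return cv2.projectPoints(np.array([r.apply(np.array(P,float)-c["position"])]),np.zeros(3),np.zeros(3),c["mtx"],c["dist_coeffs"])[0][0,0]
E
python3 - <<'E'
from h import *
a=cv2.imread("pics/top0.png")[165:290,115:435]; b=cv2.imread("pics/scene0.png")[125:325,140:400]
cv2.imwrite("pics/topc.png",cv2.resize(a,None,fx=2.5,fy=2.5,interpolation=3))
cv2.imwrite("pics/scenec.png",cv2.resize(b,None,fx=3,fy=3,interpolation=3))
E
```

```text
(no output)
```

View pics/topc.png

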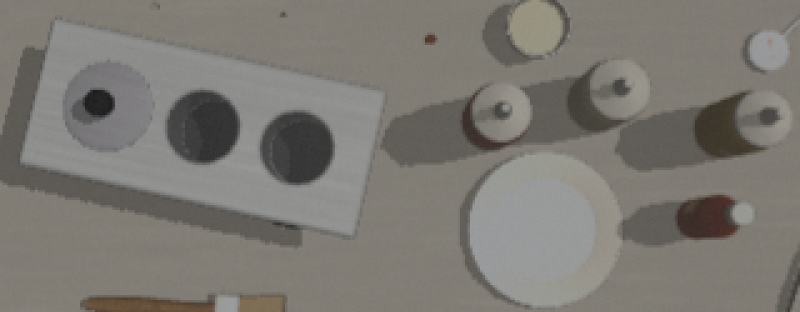

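View pics/scenec.png

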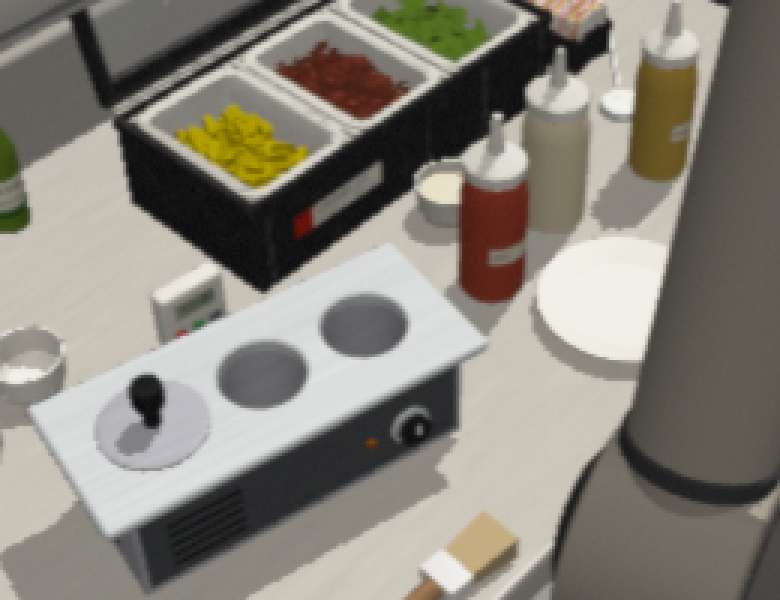

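The crops (top at 2.5x, offset 115,165; scene at 3x, offset 140,125) show these points:

| Feature | Top crop | Scene crop |
|---|---|---|
| Middle well | (203,127) | (262,373) |
| Right well | (297,147) | (364,325) |
| Lid knob | (99,102) | not read |
| Plate | (545,229) | not read |
| Bottle tip 1 | (503,110) | (496,115) |
| Bottle tip 2 | (621,87) | (560,48) |
| Bottle tip 3 | (769,116) | (674,3) |

```bash
python3 - <<'E'
from h import *
np.set_printoptions(precision=1,suppress=True)
T=lambda x,y:(115+x/2.5-.3,165+y/2.5-.3); S=lambda x,y:(140+x/3-.33,125+y/3-.33)
def gray_refine(): pass
for k,x,y,z in [("wb",203,127,110),("wa",297,147,110),("lid",108,106,113),("knob",99,102,152),("c1",55,18,110),("c2",385,94,110),("c3",355,238,110),("c4",21,164,110),("t1",503,110,188),("t2",621,87,188),("t3",769,116,188),("plate",545,229,17),("sauce",741,214,152),("ramekin",537,27,37)]:
    print(k,onz("top",*T(x,y),z))
for k,x,y,z in [("wb",262,373,110),("wa",364,325,110),("lid",152,424,113),("knob",147,388,145)]: print("S",k,onz("scene",*S(x,y),z))
for a,b in [((203,127),(262,373)),((297,147),(364,325)),((503,110),(496,115)),((621,87),(560,48)),((769,116),(674,3)),((99,102),(147,388))]: print(two(T(*a),S(*b)))
E
```

```text
wb [545.4  52.  110. ]
wa [526.  -35.5 110. ]
lid [565.5 140.1 113. ]
knob [565.6 138.8 152. ]
c1 [649.1 191.6 110. ]
c2 [ 574.8 -117.6  110. ]
c3 [441.4 -88.9 110. ]
c4 [512.3 221.2 110. ]
t1 [ 552.3 -220.7  188. ]
t2 [ 571.6 -323.6  188. ]
t3 [ 545.2 -451.8  188. ]
plate [ 446.9 -275.8   17. ]
sauce [ 460.5 -435.   152. ]
ramekin [ 648. -269.   37.]
S wb [544.6  54.  110. ]
S wa [523.4 -33.1 110. ]
S lid [564.3 142.9 113. ]
S knob [568.5 138.4 145. ]
(array([545.8,  52.7, 107.9]), np.float64(0.7879244462143182))
(array([526.1, -35.3, 106.5]), np.float64(0.4510062625908511))
(array([ 552.3, -220.1,  192.6]), np.float64(0.7749407747248738))
(array([ 570.1, -322.4,  197. ]), np.float64(1.3253377291592359))
(array([ 544.2, -451.7,  190.6]), np.float64(2.1366311888248934))
(array([566. , 139.8, 148.1]), np.float64(0.08567423970029646))
```

arm_command --gripper '[70,70,70,70,70]' --pt "1 -0.75 0" --pt "1 -0.75 0" --pt "1 -0.75 0" --pt "1 -0.75 0" --pt "1 -0.75 0" --twist '[0,0,0,0,0]'

```text
time: 0.72
tool_pos: [285.1, -346.1, 226.4]
tcp_rot: [-3.141, 0.0, 0.405]
contact_force: [0.5, 0.0, -0.2]
grip_width: 70.1
finger_force: 0.0
```

arm_command --gripper '[70,70,70,70,70]' --pt "1 -0.75 0" --pt "1 -0.75 0" --pt "1 -0.75 0" --pt "1 -0.75 0" --pt "1 -0.75 0" --twist '[0,0,0,0,0]'

```text
time: 1.35
tool_pos: [363.0, -210.7, 226.5]
tcp_rot: [-3.141, 0.0, 0.405]
contact_force: [0.2, 0.3, 0.2]
grip_width: 70.4
finger_force: 0.0
```

arm_command --gripper '[70,70,70,70,70]' --pt "1 -0.75 0" --pt "1 -0.75 0" --pt "1 -0.75 0" --pt "1 -0.75 0" --pt "1 -0.75 0" --twist '[0,0,0,0,0]'

```text
time: 1.98
tool_pos: [440.9, -75.3, 226.4]
tcp_rot: [-3.141, 0.0, 0.405]
contact_force: [0.5, -2.1, 1.2]
grip_width: 69.8
finger_force: 0.0
```

arm_command --gripper '[70,70,70,70,70]' --pt "1 -0.75 0" --pt "1 -0.75 0" --pt "1 -0.75 0" --pt "1 -0.75 0" --pt "1 -0.75 0" --twist '[0,0,0,0,0]'

```text
time: 2.6
tool_pos: [518.9, 60.0, 226.3]
tcp_rot: [-3.141, 0.001, 0.405]
contact_force: [0.1, -0.4, 0.2]
grip_width: 69.7
finger_force: 0.0
```

arm_command --gripper '[70,70,70,70,70]' --pt "1 -0.73 0.4" --pt "1 -0.73 0.4" --pt "0.98 -0.72 0.4" --pt "0 0 0.8" --pt "0 0 0.8" --twist '[0,0,0,0,0]'

```text
time: 3.22
tool_pos: [565.5, 138.9, 155.5]
tcp_rot: [-3.141, 0.001, 0.406]
contact_force: [-0.5, -0.4, -0.4]
grip_width: 70.0
finger_force: 0.0
```

arm_command --gripper '[70,70,70,40,20]' --pt "0 0 0.6" --pt "0 0 0.6" --pt "0 0 0" --pt "0 0 0" --pt "0 0 0" --twist '[0,0,0,0,0]'

```text
time: 3.85
tool_pos: [566.2, 138.5, 127.5]
tcp_rot: [3.141, -0.001, 0.405]
contact_force: [-0.6, 0.1, -0.1]
grip_width: 54.5
finger_force: 0.0
```

arm_command --gripper '[10,10,10,10,10]' --pt "0 0 0" --pt "0 0 0" --pt "0 0 0" --pt "0 0 -0.2" --pt "0 0 -0.4" --twist '[0,0,0,0,0]'

```text
time: 4.47
tool_pos: [565.4, 138.4, 141.8]
tcp_rot: [-3.141, 0.001, 0.405]
contact_force: [-0.5, -1.0, -0.7]
grip_width: 24.4
finger_force: 30.0
```

arm_command --gripper '[10,10,10,10,10]' --pt "0 0 -0.8" --pt "-0.78 0.95 -0.8" --pt "-0.78 0.95 0" --pt "-0.78 0.95 0" --pt "-0.78 0.95 0" --twist '[0,0,0,0,0]'

```text
time: 5.1
tool_pos: [531.3, 19.5, 182.5]
tcp_rot: [3.141, -0.001, 0.405]
contact_force: [-0.8, -0.8, -1.3]
grip_width: 24.5
finger_force: 30.0
```

arm_command --gripper '[10,10,10,10,10]' --pt "-0.78 0.95 0" --pt "-0.78 0.95 0" --pt "-0.78 0.95 0" --pt "-0.78 0.95 0" --pt "-0.78 0.95 0" --twist '[0,0,0,0,0]'

```text
time: 5.72
tool_pos: [488.4, -128.2, 182.5]
tcp_rot: [3.141, -0.001, 0.405]
contact_force: [-0.2, -0.6, 0.0]
grip_width: 24.2
finger_force: 30.0
```

arm_command --gripper '[10,10,10,10,10]' --pt "-0.78 0.95 0" --pt "-0.78 0.95 0" --pt "-0.78 0.95 0.3" --pt "-0.78 0.95 0.5" --pt "-0.75 1 0.8" --twist '[0,0,0,0,0]'

```text
time: 6.35
tool_pos: [447.1, -277.0, 142.6]
tcp_rot: [3.139, -0.001, 0.405]
contact_force: [-0.1, -0.3, -1.3]
grip_width: 24.2
finger_force: 30.0
```

arm_command --gripper '[10,10,10,10,10]' --pt "0 0 0.9" --pt "0 0 0.9" --pt "0 0 0.9" --pt "0 0 0.8" --pt "0 0 0.5" --twist '[0,0,0,0,0]'

```text
time: 6.98
tool_pos: [446.9, -275.6, 41.4]
tcp_rot: [-3.142, 0.0, 0.405]
contact_force: [-0.6, -0.3, -0.7]
grip_width: 24.2
finger_force: 30.0
```

arm_command --gripper '[10,10,10,10,10]' --pt "0 0 0.1" --pt "0 0 0.1" --pt "0 0 0" --pt "0 0 0" --pt "0 0 0" --twist '[0,0,0,0,0]'

```text
time: 7.6
tool_pos: [447.1, -275.7, 37.0]
tcp_rot: [3.141, -0.0, 0.405]
contact_force: [-0.2, -0.5, -1.1]
grip_width: 24.1
finger_force: 30.0
```

arm_command --gripper '[10,10,10,10,10]' --pt "0 0 0.08" --pt "0 0 0.08" --pt "0 0 0" --pt "0 0 0" --pt "0 0 0" --twist '[0,0,0,0,0]'

```text
time: 8.22
tool_pos: [446.9, -275.6, 32.7]
tcp_rot: [3.141, -0.0, 0.405]
contact_force: [-0.3, 0.1, -0.5]
grip_width: 24.1
finger_force: 30.0
```

arm_command --gripper '[40,50,60,60,60]' --pt "0 0 0" --pt "0 0 0" --pt "0 0 0" --pt "0 0 -0.2" --pt "0 0 -0.8" --twist '[0,0,0,0,0]'

```text
time: 8.85
tool_pos: [446.3, -275.0, 57.4]
tcp_rot: [-3.14, 0.001, 0.405]
contact_force: [-0.4, -0.7, -0.6]
grip_width: 59.6
finger_force: 0.0
```

arm_command --gripper '[75,75,75,75,75]' --pt "0 0 -1" --pt "0 0 -1" --pt "0 0 -1" --pt "0 0 -1" --pt "0 0 -1" --twist '[0,0,0,0,0]'

```text
time: 9.48
tool_pos: [446.8, -275.5, 184.0]
tcp_rot: [3.141, -0.0, 0.405]
contact_force: [-0.3, 0.1, 0.3]
grip_width: 74.9
finger_force: 0.0
```

arm_command --gripper '[75,75,75,75,75]' --pt "0 0 -1" --pt "0 0 -0.8" --pt "0 0 0" --pt "0 0 0" --pt "0 0 0" --twist '[0,0,0,0,0]'

```text
time: 10.1
tool_pos: [446.5, -275.2, 226.7]
tcp_rot: [-3.14, 0.001, 0.405]
contact_force: [0.1, -0.7, -1.2]
grip_width: 74.6
finger_force: 0.0
```

```bash
python3 - <<'E'
from h import *
a=capture("top"); cv2.imwrite("pics/top1.png",cv2.resize(a[165:290,290:450,::-1],None,fx=4,fy=4,interpolation=3))
o=get_obs(); print(o["time"],o["joint_positions"],o["tool_pos"])
E
```

```text
10.15 [-6.98539462e-01  3.42142759e-01  1.52362937e+00 -8.38821448e-06
  1.27746550e+00  4.67509702e-01] [ 446.56955026 -275.26282927  226.83133824]
```

View pics/top1.png

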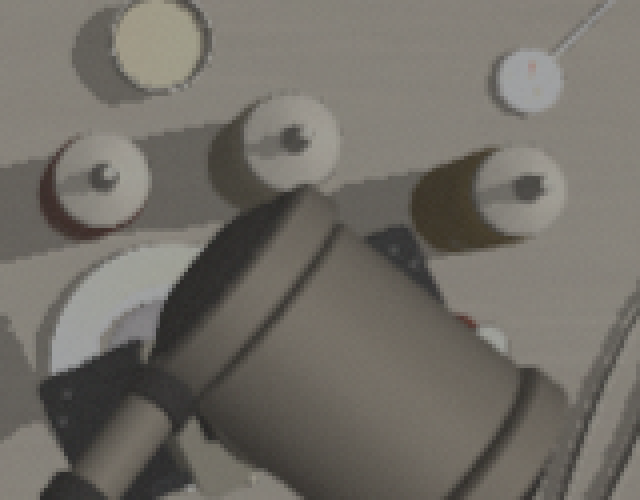

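The top view shows the lid on the plate under the arm, with the bottles unmoved (tip 3 at about (422,212) in the full picture). I'll go to bottle 3.

arm_command --gripper '[80,80,80,80,80]' --pt "0.1 1 0" --pt "0.1 1 0" --pt "0.1 1 0" --pt "0.1 1 0" --pt "0.1 1 0" --twist '[0,0,0,0,0]'

```text
time: 10.78
tool_pos: [507.8, -386.1, 226.8]
tcp_rot: [-3.14, 0.001, 0.405]
contact_force: [0.1, -0.0, 0.5]
grip_width: 79.7
finger_force: 0.0
```

arm_command --gripper '[80,80,80,80,80]' --pt "0.1 1 0" --pt "0.1 1 0" --pt "0.13 1 0.2" --pt "0 0.04 0.5" --pt "0 0 0.5" --twist '[0,0,0,0,0]'

```text
time: 11.4
tool_pos: [544.6, -451.3, 195.9]
tcp_rot: [-3.14, 0.001, 0.405]
contact_force: [0.2, -0.3, 0.4]
grip_width: 80.0
finger_force: 0.0
```

```bash
python3 - <<'E'
from h import *
s=capture("scene");a=capture("top"); i=np.zeros((480,800,3),np.uint8)
c=cv2.resize(a[140:260,340:440,::-1],None,fx=4,fy=4,interpolation=3); i[:480,:400]=c
d=cv2.resize(s[80:200,320:420,::-1],None,fx=4,fy=4,interpolation=3); i[:480,400:]=d
cv2.imwrite("pics/b3.png",i)
o=get_obs(); print(o["time"],o["joint_positions"],o["tool_pos"])
print(proj("top",o["tool_pos"]),proj("scene",o["tool_pos"]))
E
```

```text
11.5 [-7.99927602e-01  7.16553772e-01  9.73446808e-01  4.03188612e-05
  1.45628853e+00  3.65597977e-01] [ 544.17937755 -450.5580288   195.2217272 ]
[422.75308949 211.31484708] [363.86124106 124.39186205]
```

View pics/b3.png

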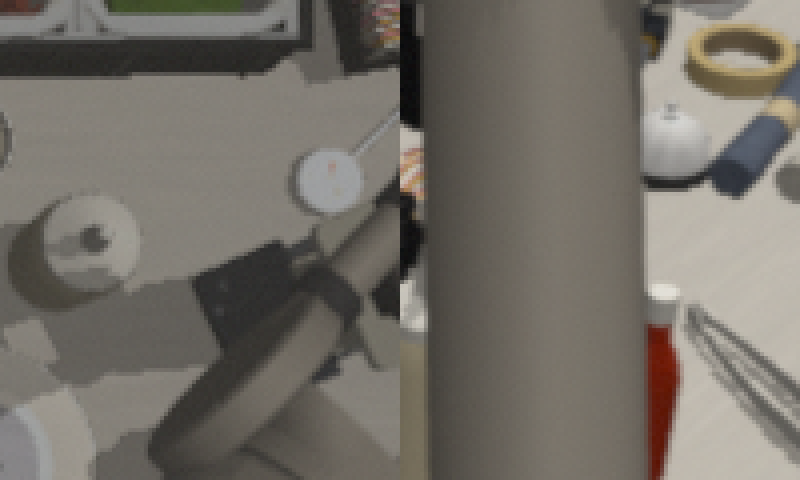

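The arm hides bottle 3 in both views. The tip positions from the two cameras agreed to about 2 mm, so I'll descend.

arm_command --gripper '[80,80,80,80,60]' --pt "0 0 1" --pt "0 0 1" --pt "0 0 0.96" --pt "0 0 0" --pt "0 0 0" --twist '[0,0,0,0,0]'

```text
time: 12.12
tool_pos: [545.6, -452.2, 125.3]
tcp_rot: [3.14, -0.001, 0.405]
contact_force: [0.3, 1.5, -0.2]
grip_width: 74.0
finger_force: 0.0
```

arm_command --gripper '[40,40,40,40,40]' --pt "0 0 0" --pt "0 0 0" --pt "0 0 0" --pt "0 0 0" --pt "0 0 -0.2" --twist '[0,0,0,0,0]'

```text
time: 12.75
tool_pos: [544.5, -451.5, 127.8]
tcp_rot: [-3.139, 0.001, 0.405]
contact_force: [0.3, -0.1, -3.5]
grip_width: 50.8
finger_force: 29.9
```

arm_command --gripper '[40,40,40,40,40]' --pt "0 0 -1" --pt "0 0 -1" --pt "0 0 -1" --pt "0 0 -1" --pt "0 0 -1" --twist '[0,0,0,0,0]'

```text
time: 13.38
tool_pos: [544.6, -451.6, 253.4]
tcp_rot: [-3.139, 0.001, 0.405]
contact_force: [0.2, 0.0, -2.6]
grip_width: 50.6
finger_force: 29.9
```

arm_command --gripper '[40,40,40,40,40]' --pt "0 0 -1" --pt "0 0 -1" --pt "0 0 -1" --pt "0.46 -0.97 0" --pt "0.46 -0.97 0" --twist '[0,0,0,0,0]'

```text
time: 14.0
tool_pos: [546.7, -397.7, 327.7]
tcp_rot: [-3.139, 0.001, 0.404]
contact_force: [1.1, 0.8, -2.9]
grip_width: 50.5
finger_force: 30.0
```

```bash
python3 - <<'E'
from h import *
o=get_obs(); print(o["time"],o["joint_positions"],o["tool_pos"])
E
```

```text
14.0 [-7.42248406e-01  6.10559481e-01  8.17188722e-01  1.19267097e-04
  1.71644030e+00  4.24450003e-01] [ 546.70967574 -397.73221441  327.65460839]
```

arm_command --gripper '[40,40,40,40,40]' --pt "0.46 -0.97 0" --pt "0.46 -0.97 0" --pt "0.46 -0.97 0" --pt "0.46 -0.97 0" --pt "0.46 -0.97 0" --twist '[0,0,0,0,0]'

```text
time: 14.62
tool_pos: [551.7, -263.1, 327.8]
tcp_rot: [-3.139, 0.002, 0.405]
contact_force: [0.3, -0.3, -2.9]
grip_width: 50.1
finger_force: 30.0
```

arm_command --gripper '[40,40,40,40,40]' --pt "0.46 -0.97 0" --pt "0.46 -0.97 0" --pt "0.46 -0.97 0" --pt "0.46 -0.97 0" --pt "0.46 -0.97 0" --twist '[0,0,0,0,0]'

```text
time: 15.25
tool_pos: [556.7, -129.1, 327.9]
tcp_rot: [-3.14, 0.002, 0.405]
contact_force: [0.2, -0.1, -3.0]
grip_width: 50.4
finger_force: 30.0
```

arm_command --gripper '[40,40,40,40,40]' --pt "0.46 -0.97 0" --pt "0.46 -0.97 0" --pt "0.46 -0.97 0.2" --pt "0.46 -0.97 0.4" --pt "0.46 -0.97 0.4" --twist '[0,0,0,0,0]'

```text
time: 15.88
tool_pos: [561.8, 4.8, 302.7]
tcp_rot: [-3.14, 0.002, 0.405]
contact_force: [0.5, 0.7, -2.5]
grip_width: 50.6
finger_force: 30.0
```

arm_command --gripper '[40,40,40,40,40]' --pt "0.46 -0.97 0.5" --pt "0.46 -0.97 0.5" --pt "0.46 -0.97 0.5" --pt "0.46 -0.97 0.4" --pt "0 0 0" --twist '[0,0,0,0,0]'

```text
time: 16.5
tool_pos: [565.3, 112.7, 254.5]
tcp_rot: [-3.14, 0.004, 0.407]
contact_force: [-0.5, -0.9, -2.8]
grip_width: 50.8
finger_force: 30.0
```

arm_command --gripper '[40,40,40,40,40]' --pt "0.43 -0.99 0" --pt "0 0 0.4" --pt "0 0 0.4" --pt "0 0 0.4" --pt "0 0 0.2" --twist '[0,0,0,0,0]'

```text
time: 17.12
tool_pos: [571.9, 140.1, 229.7]
tcp_rot: [3.14, -0.021, 0.404]
contact_force: [0.3, 11.2, 42.6]
grip_width: 50.6
finger_force: 30.5
```

arm_command --gripper '[40,40,40,40,40]' --pt "0 0 -0.5" --pt "0 0 -0.5" --pt "0 0 0" --pt "0 0 0" --pt "0 0 0" --twist '[0,0,0,0,0]'

```text
time: 17.75
tool_pos: [566.4, 137.9, 245.2]
tcp_rot: [-3.141, 0.002, 0.405]
contact_force: [0.6, 0.2, -3.2]
grip_width: 50.6
finger_force: 30.1
```

```bash
python3 - <<'E'
from h import *
s=capture("scene");a=capture("top"); i=np.zeros((480,800,3),np.uint8)
i[:480,:400]=cv2.resize(a[150:270,110:210,::-1],None,fx=4,fy=4,interpolation=3)
i[:480,400:]=cv2.resize(s[180:300,150:250,::-1],None,fx=4,fy=4,interpolation=3)
cv2.imwrite("pics/wc.png",i)
o=get_obs(); print(o["time"],o["joint_positions"],o["tool_pos"],o["tcp_rot"],o["contact_force"])
for p in [(545.2,52.8,110),(565.5,139.8,110),(565.5,139.8,120)]:print(proj("scene",p),proj("top",p))
E
```

```text
17.85 [ 1.07638428e-01  4.37681066e-01  1.32414609e+00 -1.15522048e-04
  1.38089395e+00  1.27369061e+00] [566.50542702 138.02278495 245.57407134] [-3.14137074e+00  1.11222350e-03  4.04766139e-01] [ 0.10144422  0.72229486 -2.24767775]
[227.23626202 248.56889975] [195.57213522 215.58287523]
[191.31303387 265.81032394] [158.32792581 207.20376362]
[190.67843743 262.79524763] [157.2943584  206.82234158]
```

View pics/wc.png

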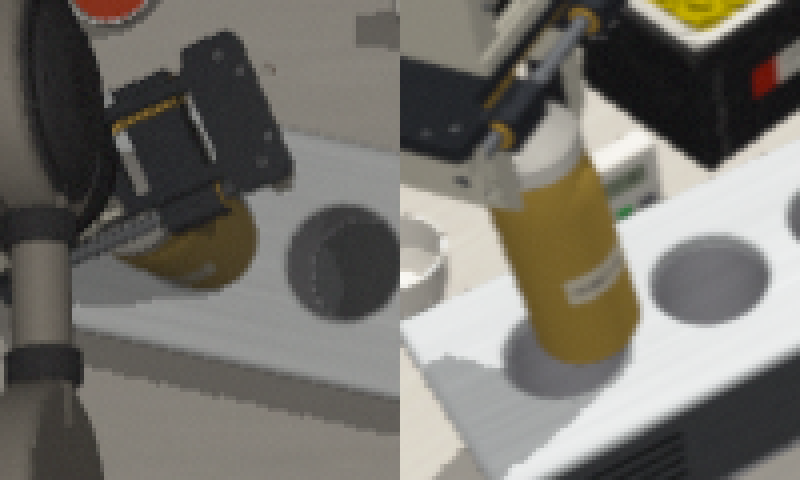

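The amber bottle hangs over well c. Its bottom shows at about (297,263) in the scene picture, some 6 px right of where it should be under the TCP, so it is tilted in the grasp. I'll measure the offset of its bottom.

```bash
cat >> h.py <<'E'
def bottom(z,r,rects,hsv=((12,90,30),(35,255,255))):
    """bottom-disc centre from the amber outline's lower/right edges in both views"""
    from scipy.optimize import least_squares
    m={}
    for n,(u0,v0,u1,v1) in rects.items():
        k=cv2.inRange(cv2.cvtColor(capture(n),cv2.COLOR_RGB2HSV),*map(np.array,hsv)); q=np.zeros_like(k); q[v0:v1,u0:u1]=k[v0:v1,u0:u1]
        q=cv2.morphologyEx(q,cv2.MORPH_OPEN,np.ones((3,3)))
        v,u=np.nonzero(q); m[n]=(u.max()+.5,v.max()+.5); print(n,m[n],len(u))
    t=np.linspace(0,6.28,60)
    def f(c):
        e=[]
        for n in m:
            P=np.array([proj(n,(c[0]+r*np.cos(a),c[1]+r*np.sin(a),z)) for a in t]); e+=list(P.max(0)-m[n])
        return e
    s=least_squares(f,[560,130]); return s.x,s.fun
E
python3 - <<'E'
from h import *
o=get_obs()["tool_pos"]; print(o)
print(bottom(o[2]-123,29,{"top":(130,190,185,235),"scene":(160,215,215,290)}))
E
```

```text
[566.50542702 138.02278495 245.57407134]
top (np.float64(173.5), np.float64(221.5)) 327
scene (np.float64(208.5), np.float64(270.5)) 1058
(array([561.15801582, 130.31073211]), array([ 0.17464917, -0.38469777,  0.15572437,  0.4873499 ]))
```

arm_command --gripper '[40,40,40,40,40]' --pt "0.29 -0.26 0" --pt "0 0 0.2" --pt "0 0 0.4" --pt "0 0 0.4" --pt "0 0 0" --twist '[0,0,0,0,0]'

```text
time: 18.58
tool_pos: [570.2, 146.8, 219.8]
tcp_rot: [-3.141, 0.002, 0.405]
contact_force: [-0.4, -0.1, -2.3]
grip_width: 51.0
finger_force: 30.1
```

arm_command --gripper '[40,40,40,40,40]' --pt "0 0 0.6" --pt "0 0 0.6" --pt "0 0 0.6" --pt "0 0 0.4" --pt "0 0 0.2" --twist '[0,0,0,0,0]'

```text
time: 19.2
tool_pos: [570.6, 146.9, 160.3]
tcp_rot: [-3.141, 0.001, 0.405]
contact_force: [-0.1, -0.0, -2.7]
grip_width: 50.2
finger_force: 30.1
```

arm_command --gripper '[40,40,40,40,40]' --pt "0 0 0.2" --pt "0 0 0.12" --pt "0 0 0.08" --pt "0 0 0.04" --pt "0 0 0" --twist '[0,0,0,0,0]'

```text
time: 19.82
tool_pos: [570.9, 146.9, 150.3]
tcp_rot: [3.141, -0.0, 0.405]
contact_force: [0.7, 0.8, -2.9]
grip_width: 50.8
finger_force: 30.1
```

arm_command --gripper '[40,40,56,65,80]' --pt "0 0 0.08" --pt "0 0 0" --pt "0 0 0" --pt "0 0 0" --pt "0 0 0" --twist '[0,0,0,0,0]'

```text
time: 20.45
tool_pos: [570.7, 146.9, 148.0]
tcp_rot: [-3.142, 0.0, 0.405]
contact_force: [0.8, 0.3, 1.0]
grip_width: 70.6
finger_force: 0.0
```

arm_command --gripper '[80,80,80,80,80]' --pt "0 0 0" --pt "0 0 -0.5" --pt "0 0 -1" --pt "0 0 -1" --pt "0 0 -1" --twist '[0,0,0,0,0]'

```text
time: 21.08
tool_pos: [570.9, 147.0, 237.5]
tcp_rot: [3.141, -0.001, 0.405]
contact_force: [-1.0, 0.0, -0.3]
grip_width: 79.9
finger_force: 0.0
```

arm_command --gripper '[80,80,80,80,80]' --pt "-0.4 1 0" --pt "-0.4 1 0" --pt "-0.4 1 0" --pt "-0.4 1 0" --pt "-0.4 1 0" --twist '[0,0,0,0,0]'

```text
time: 21.7
tool_pos: [574.2, 11.4, 236.8]
tcp_rot: [3.141, -0.001, 0.405]
contact_force: [-0.3, 0.2, -0.5]
grip_width: 80.4
finger_force: 0.0
```

```bash
python3 - <<'E'
from h import *
s=capture("scene");a=capture("top"); i=np.zeros((480,800,3),np.uint8)
i[:480,:400]=cv2.resize(a[150:270,110:210,::-1],None,fx=4,fy=4,interpolation=3)
i[:480,400:]=cv2.resize(s[180:300,150:250,::-1],None,fx=4,fy=4,interpolation=3)
cv2.imwrite("pics/wc2.png",i); cv2.imwrite("pics/t2.png",a[:,:,::-1])
o=get_obs(); print(o["time"],o["joint_positions"],o["tool_pos"],o["tcp_rot"])
print(proj("scene",(565.5,139.8,214)),proj("top",(565.5,139.8,214)))
E
```

```text
21.8 [-1.15528976e-01  4.25595091e-01  1.36799759e+00 -8.74431714e-04
  1.34676308e+00  1.05336672e+00] [574.3080375    9.99370462 236.63664834] [ 3.14023969e+00 -6.53049949e-04  4.02094817e-01]
[184.28244554 232.42677153] [146.59910202 202.87499084]
```

View pics/wc2.png

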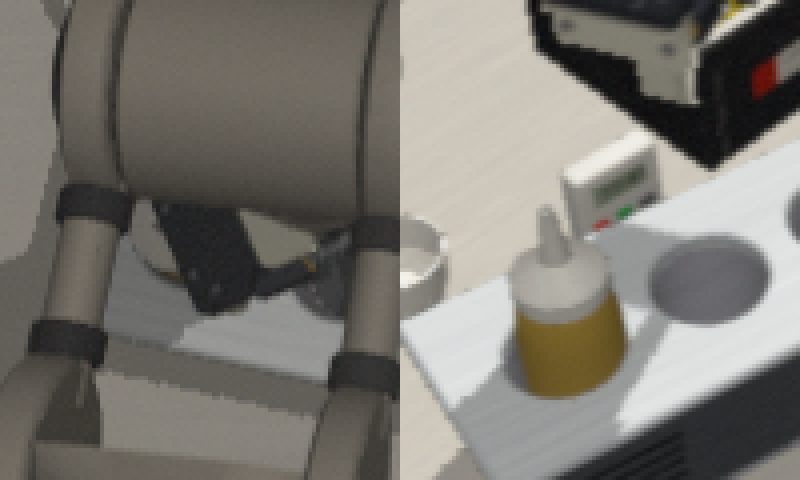

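Bottle 1 stands in well c: its tip is at (186,232) against the expected (184,232). Now I'll go to bottle 2, turning the yaw to 90° on the way.

arm_command --gripper '[80,80,80,80,80]' --pt "-0.37 0.87 0" --pt "-0.45 0.84 0" --pt "-0.52 0.8 0" --pt "-0.58 0.75 0" --pt "-0.65 0.69 0" --twist '[-1,-1,-1,-1,-1]'

```text
time: 22.42
tool_pos: [574.6, -106.3, 236.5]
tcp_rot: [3.141, -0.001, 0.845]
contact_force: [0.1, 1.0, -0.3]
grip_width: 80.1
finger_force: 0.0
```

arm_command --gripper '[80,80,80,80,80]' --pt "-0.71 0.64 0" --pt "-0.76 0.57 0" --pt "-0.81 0.5 0" --pt "-0.85 0.43 0" --pt "-0.88 0.36 0" --twist '[-1,-1,-1,-1,-1]'

```text
time: 23.05
tool_pos: [575.0, -225.3, 236.5]
tcp_rot: [3.141, -0.0, 1.281]
contact_force: [0.5, -0.6, -0.2]
grip_width: 80.0
finger_force: 0.0
```

arm_command --gripper '[80,80,80,80,80]' --pt "-0.91 0.28 0" --pt "-0.93 0.2 0" --pt "-0.94 0.12 0" --pt "-0.95 0.03 0" --pt "0 0 0" --twist '[-1,-1,-1,-0.4,0]'

```text
time: 23.68
tool_pos: [575.2, -321.1, 235.9]
tcp_rot: [3.141, 0.0, 1.572]
contact_force: [-0.0, 0.3, 0.2]
grip_width: 80.3
finger_force: 0.0
```

```bash
python3 - <<'E'
from h import *
np.set_printoptions(precision=1,suppress=True)
im=cv2.imread("pics/top0.png"); g=cv2.cvtColor(im,cv2.COLOR_BGR2HSV)
for k,(u,v) in {"1":(316,209),"2":(363,200),"3":(422,211)}.items():
    # pale cap: bright, low saturation region round tip
    m=cv2.inRange(g,(0,0,95),(180,70,255)); q=np.zeros_like(m); cv2.circle(q,(u,v),13,255,-1); m&=q
    c=max(cv2.findContours(m,0,2)[0],key=cv2.contourArea); (x,y),r=cv2.minEnclosingCircle(c); 
    print(k,x,y,r,onz("top",x,y,138))
E
```

```text
1 316.25 208.75 12.869637489318848 [ 556.5 -225.8  138. ]
2 363.0 200.0 13.000100135803223 [ 575.6 -332.6  138. ]
3 422.0 211.0 13.000100135803223 [ 549.3 -466.5  138. ]
```

```bash
python3 - <<'E'
from h import *
np.set_printoptions(precision=1,suppress=True)
S=lambda x,y:(140+x/3-.33,125+y/3-.33); cam=get_calibration("scene")["position"]
for k,b,t in [("1",(493,300),(496,115)),("2",(555,232),(560,49)),("3",(660,180),(674,3))]:
    p=onz("scene",*S(*b),0); d=(p-cam)[:2]; d/=np.linalg.norm(d); print(k,"base",p[:2]+30*d,"tip",onz("scene",*S(*t),190))
for k,u,v in [("1",315.3,209.9),("2",363,200.1),("3",420.3,213)]: print(k,"collar",onz("top",u,v,143))
o=get_obs(); s=capture("scene")[100:200,290:350,::-1]; cv2.imwrite("pics/b2s.png",cv2.resize(np.hstack([s,capture("top")[160:260,330:410,::-1]]),None,fx=5,fy=5,interpolation=3)); print(o["tool_pos"],proj("top",o["tool_pos"]),proj("scene",o["tool_pos"]))
E
```

```text
1 base [ 557.7 -228.9] tip [ 554.7 -222.4  190. ]
2 base [ 572.8 -337.4] tip [ 574.8 -329.7  190. ]
3 base [ 542.8 -466.2] tip [ 543.9 -453.2  190. ]
1 collar [ 553.4 -223.2  143. ]
2 collar [ 574.8 -331.7  143. ]
3 collar [ 544.4 -461.   143. ]
[ 575.2 -321.1  235.9] [366.1 195.4] [325.  127.3]
```

View pics/b2s.png

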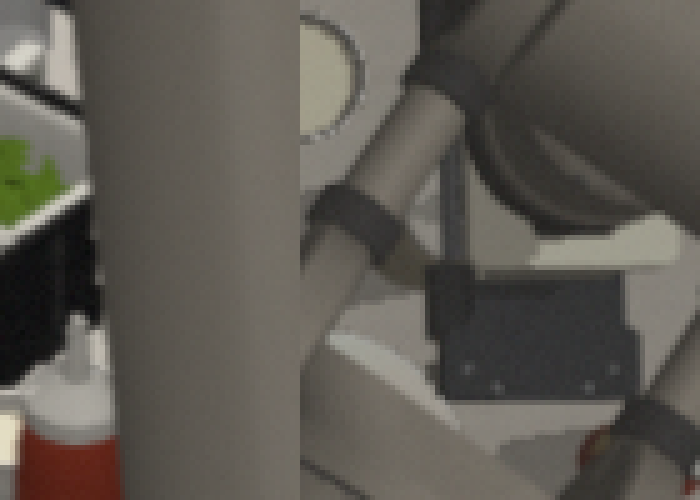

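The arm hides bottle 2 (white), while bottle 1 (red) is visible at left. Taken together, the estimates put bottle 2 at about (573,-331) and bottle 1 at about (554,-224).

arm_command --gripper '[85,85,85,85,85]' --pt "-0.4 -0.08 0.5" --pt "0 0 0.5" --pt "0 0 1" --pt "0 0 1" --pt "0 0 0.95" --twist '[0,0,0,0,0]'

```text
time: 24.4
tool_pos: [572.7, -329.8, 135.0]
tcp_rot: [-3.14, -0.001, 1.574]
contact_force: [-0.1, 0.1, -0.4]
grip_width: 84.8
finger_force: 0.0
```

arm_command --gripper '[80,60,40,40,40]' --pt "0 0 0.6" --pt "0 0 0" --pt "0 0 0" --pt "0 0 0" --pt "0 0 0" --twist '[0,0,0,0,0]'

```text
time: 25.02
tool_pos: [573.8, -330.8, 123.2]
tcp_rot: [3.139, 0.001, 1.574]
contact_force: [1.3, -0.0, 2.6]
grip_width: 54.6
finger_force: 30.0
```

arm_command --gripper '[40,40,40,40,40]' --pt "0 0 0" --pt "0 0 -0.3" --pt "0 0 -1" --pt "0 0 -1" --pt "0 0 -1" --twist '[0,0,0,0,0]'

```text
time: 25.65
tool_pos: [572.4, -330.1, 204.3]
tcp_rot: [-3.139, -0.001, 1.574]
contact_force: [-0.3, 0.3, -4.9]
grip_width: 54.4
finger_force: 30.0
```

arm_command --gripper '[40,40,40,40,40]' --pt "0.2 0 -1" --pt "0.2 0 -1" --pt "0.2 0 -1" --pt "0.2 0 -1" --pt "0.2 0 -1" --twist '[0,0,0,0,0]'

```text
time: 26.28
tool_pos: [572.4, -305.0, 329.3]
tcp_rot: [-3.139, -0.001, 1.574]
contact_force: [0.9, -1.0, -4.7]
grip_width: 54.5
finger_force: 30.0
```

arm_command --gripper '[40,40,40,40,40]' --pt "1 0 0" --pt "1 0 0" --pt "1 -0.1 0" --pt "1 -0.1 0" --pt "1 -0.1 0" --twist '[0,0,0,0,0]'

```text
time: 26.9
tool_pos: [564.5, -179.4, 328.8]
tcp_rot: [-3.14, -0.001, 1.574]
contact_force: [0.5, -0.7, -4.7]
grip_width: 54.4
finger_force: 30.0
```

arm_command --gripper '[40,40,40,40,40]' --pt "1 -0.1 0" --pt "1 -0.1 0" --pt "1 -0.1 0" --pt "1 -0.1 0.5" --pt "1 -0.1 0.6" --twist '[0,0,0,0,0]'

```text
time: 27.52
tool_pos: [551.9, -54.1, 301.9]
tcp_rot: [3.141, 0.0, 1.574]
contact_force: [0.2, -0.3, -3.4]
grip_width: 54.3
finger_force: 30.0
```

arm_command --gripper '[40,40,40,40,40]' --pt "1 -0.1 0.6" --pt "1 -0.1 0.6" --pt "0.9 -0.1 0.6" --pt "0.6 0 0.3" --pt "0 0 0" --twist '[0,0,0,0,0]'

```text
time: 28.15
tool_pos: [544.1, 33.0, 249.2]
tcp_rot: [-3.141, -0.0, 1.576]
contact_force: [0.1, -0.2, -3.6]
grip_width: 54.7
finger_force: 30.0
```

```bash
python3 - <<'E'
from h import *
s=capture("scene"); 
im0=cv2.cvtColor(cv2.imread("pics/scene0.png"),cv2.COLOR_BGR2HSV); print("white body",im0[180,325],im0[190,322],"deck",im0[240,195+50],im0[262,250])
i0=cv2.cvtColor(cv2.imread("pics/top0.png"),cv2.COLOR_BGR2HSV); print("top deck",i0[215,215],i0[235,200],"body",i0[207,353])
o=get_obs()["tool_pos"]; print(o)
for n in("scene","top"):
    t=np.linspace(0,6.28,60);P=np.array([proj(n,(o[0]+30*np.cos(a),o[1]+30*np.sin(a),o[2]-122)) for a in t]); print(n,P.min(0),P.max(0))
    h=cv2.cvtColor(capture(n),cv2.COLOR_RGB2HSV); u,v=P.mean(0).astype(int)
    print(h[v-4:v+24:2,u]. tolist()); print(h[v,u-6:u+26:2].tolist())
E
```

```text
white body [ 23  57 125] [ 21  56 123] deck [ 90   1 222] [ 90   2 224]
top deck [ 60   4 144] [ 60   4 144] body [ 21  23 112]
[544.58221095  31.99345147 249.75043557]
scene [220.21691063 228.78913157] [246.94462006 248.19574884]
[[22, 56, 132], [21, 57, 134], [22, 57, 134], [21, 57, 134], [21, 58, 133], [20, 55, 131], [21, 54, 132], [0, 7, 110], [132, 12, 110], [120, 7, 109], [140, 7, 107], [120, 5, 107], [128, 9, 109], [120, 5, 150]]
[[21, 56, 127], [21, 55, 130], [22, 56, 132], [22, 57, 134], [21, 57, 134], [22, 56, 132], [21, 58, 132], [20, 55, 130], [21, 57, 125], [22, 56, 122], [23, 41, 125], [120, 3, 99], [120, 5, 99], [130, 8, 102], [128, 10, 107], [120, 7, 108]]
top [190.3041929  202.19063414] [216.47992732 228.30684535]
[[60, 6, 40], [30, 13, 40], [38, 24, 42], [0, 4, 63], [120, 3, 77], [120, 3, 78], [22, 94, 81], [0, 0, 48], [140, 15, 51], [100, 15, 51], [105, 20, 50], [120, 5, 50], [90, 10, 50], [19, 48, 59]]
[[60, 7, 37], [15, 12, 42], [10, 39, 39], [38, 24, 42], [18, 22, 142], [21, 42, 98], [21, 52, 98], [23, 48, 85], [24, 42, 84], [20, 36, 85], [18, 24, 107], [40, 5, 147], [30, 6, 123], [0, 4, 69], [135, 8, 68], [15, 8, 66]]
```

```bash
python3 - <<'E'
from h import *
o=get_obs()["tool_pos"]; print(o)
c,e=bottom(o[2]-122,30,{"scene":(200,205,270,262)},((15,35,80),(30,120,255))); print(c,c-o[:2],e)
c,e=bottom(o[2]-122,30,{"top":(185,205,230,236)},((17,30,70),(28,120,120))); print(c,c-o[:2],e)
E
```

```text
[544.85317992  31.32085475 250.11868935]
scene (np.float64(246.5), np.float64(247.5)) 1135
[546.55319173  31.45095034] [1.70001181 0.13009559] [-8.37732728e-09  6.12959639e-09]
top (np.float64(217.5), np.float64(225.5)) 228
[550.96480917  29.62071972] [ 6.11162925 -1.70013503] [0. 0.]
```

arm_command --gripper '[40,40,40,40,40]' --pt "0.84 -0.02 0" --pt "0 0 0.3" --pt "0 0 0.4" --pt "0 0 0.4" --pt "0 0 0" --twist '[0,0,0,0,0]'

```text
time: 29.02
tool_pos: [543.2, 52.5, 220.7]
tcp_rot: [-3.139, 0.0, 1.574]
contact_force: [0.5, 0.2, -4.0]
grip_width: 54.1
finger_force: 30.0
```

arm_command --gripper '[40,40,40,40,40]' --pt "0 0 0.6" --pt "0 0 0.6" --pt "0 0 0.6" --pt "0 0 0.5" --pt "0 0 0.25" --twist '[0,0,0,0,0]'

```text
time: 29.65
tool_pos: [543.5, 53.0, 157.1]
tcp_rot: [-3.14, 0.0, 1.574]
contact_force: [0.4, -0.2, -4.8]
grip_width: 54.5
finger_force: 30.0
```

arm_command --gripper '[40,40,40,40,40]' --pt "0 0 0.15" --pt "0 0 0.1" --pt "0 0 0.08" --pt "0 0 0" --pt "0 0 0" --twist '[0,0,0,0,0]'

```text
time: 30.28
tool_pos: [543.9, 52.9, 150.2]
tcp_rot: [3.141, 0.0, 1.574]
contact_force: [0.1, -0.1, -3.8]
grip_width: 54.6
finger_force: 30.0
```

arm_command --gripper '[40,50,60,70,85]' --pt "0 0 0.1" --pt "0 0 0" --pt "0 0 0" --pt "0 0 0" --pt "0 0 0" --twist '[0,0,0,0,0]'

```text
time: 30.9
tool_pos: [543.8, 52.9, 147.4]
tcp_rot: [3.142, 0.0, 1.574]
contact_force: [-0.2, 0.6, -0.7]
grip_width: 75.6
finger_force: 0.0
```

arm_command --gripper '[85,85,85,85,85]' --pt "0 0 -0.3" --pt "0 0 -1" --pt "0 0 -1" --pt "0 0 -1" --pt "-0.1 0 -0.4" --twist '[0,0,0,0,0]'

```text
time: 31.52
tool_pos: [544.4, 50.4, 241.8]
tcp_rot: [3.139, 0.0, 1.575]
contact_force: [0.5, -0.8, -0.1]
grip_width: 85.2
finger_force: 0.0
```

arm_command --gripper '[85,85,85,85,85]' --pt "-1 0 0" --pt "-1 0 0" --pt "-1 0 0" --pt "-1 0.1 0" --pt "-1 0.1 0" --twist '[0,0,0,0,0]'

```text
time: 32.15
tool_pos: [549.0, -75.5, 239.5]
tcp_rot: [-3.141, -0.0, 1.574]
contact_force: [0.3, 0.4, -0.3]
grip_width: 85.2
finger_force: 0.0
```

arm_command --gripper '[85,85,85,85,85]' --pt "-1 0.1 0" --pt "-1 0.1 0" --pt "-1 0 0" --pt "-1 0 0" --pt "-1 0 0" --twist '[0,0,0,0,0]'

```text
time: 32.78
tool_pos: [554.3, -200.4, 239.4]
tcp_rot: [-3.141, -0.0, 1.574]
contact_force: [0.4, 0.3, 0.3]
grip_width: 85.3
finger_force: 0.0
```

arm_command --gripper '[85,85,85,85,85]' --pt "-0.97 0 0.2" --pt "0 0 0.8" --pt "0 0 1" --pt "0 0 1" --pt "0 0 1" --twist '[0,0,0,0,0]'

```text
time: 33.4
tool_pos: [554.4, -224.1, 138.5]
tcp_rot: [-3.141, -0.0, 1.574]
contact_force: [-0.6, -0.3, -0.0]
grip_width: 85.1
finger_force: 0.0
```

arm_command --gripper '[85,60,45,45,45]' --pt "0 0 0.7" --pt "0 0 0" --pt "0 0 0" --pt "0 0 0" --pt "0 0 0" --twist '[0,0,0,0,0]'

```text
time: 34.02
tool_pos: [555.0, -224.0, 123.3]
tcp_rot: [3.14, 0.001, 1.574]
contact_force: [-1.4, -0.7, 1.8]
grip_width: 52.6
finger_force: 29.9
```

arm_command --gripper '[45,45,45,45,45]' --pt "0 0 0" --pt "0 0 -0.3" --pt "0 0 -1" --pt "0 0 -1" --pt "0 0 -1" --twist '[0,0,0,0,0]'

```text
time: 34.65
tool_pos: [554.4, -223.5, 205.5]
tcp_rot: [-3.141, -0.001, 1.574]
contact_force: [0.6, -0.1, -2.5]
grip_width: 52.4
finger_force: 30.0
```

arm_command --gripper '[45,45,45,45,45]' --pt "0.8 -0.1 -1" --pt "0.8 -0.1 -0.8" --pt "1 -0.2 0" --pt "1 -0.2 0" --pt "1 -0.2 0" --twist '[0,0,0,0,0]'

```text
time: 35.28
tool_pos: [533.2, -106.6, 248.7]
tcp_rot: [-3.139, -0.001, 1.575]
contact_force: [-0.0, -0.3, -2.4]
grip_width: 52.4
finger_force: 30.0
```

arm_command --gripper '[45,45,45,45,45]' --pt "1 -0.2 0" --pt "0.8 -0.16 0" --pt "0.3 0 0" --pt "0 0 0" --pt "0 0 0" --twist '[0,0,0,0,0]'

```text
time: 35.9
tool_pos: [525.4, -57.0, 249.8]
tcp_rot: [-3.142, 0.0, 1.574]
contact_force: [0.2, -0.7, -3.0]
grip_width: 52.4
finger_force: 30.0
```

```bash
python3 - <<'E'
from h import *
o=get_obs()["tool_pos"]; print(o)
for n in("scene","top"):
    t=np.linspace(0,6.28,60);P=np.array([proj(n,(o[0]+29*np.cos(a),o[1]+29*np.sin(a),o[2]-122)) for a in t]); print(n,P.min(0),P.max(0))
i0=cv2.cvtColor(cv2.imread("pics/scene0.png"),cv2.COLOR_BGR2HSV); print(i0[200,300],i0[215,305])
h=cv2.cvtColor(capture("scene"),cv2.COLOR_RGB2HSV); 
c,e=bottom(o[2]-122,29,{"scene":(225,180,305,260)},((0,100,40),(8,255,200))); print(c,c-o[:2],e)
E
```

```text
[525.35325655 -56.98737442 249.82296911]
scene [254.8619045  213.19796013] [279.78150815 230.70304251]
top [229.58397459 210.651798  ] [254.93838196 235.97057161]
[  5 190  90] [  6 193  95]
scene (np.float64(278.5), np.float64(230.5)) 990
[527.99920714 -55.44956676] [2.64595059 1.53780766] [0. 0.]
```

arm_command --gripper '[45,45,45,45,45]' --pt "0.88 -0.07 0" --pt "0 0 0.3" --pt "0 0 0.4" --pt "0 0 0.4" --pt "0 0 0" --twist '[0,0,0,0,0]'

```text
time: 36.62
tool_pos: [522.8, -34.7, 221.2]
tcp_rot: [-3.139, -0.0, 1.574]
contact_force: [0.0, 0.5, -3.8]
grip_width: 52.5
finger_force: 30.0
```

arm_command --gripper '[45,45,45,45,45]' --pt "0 0 0.6" --pt "0 0 0.6" --pt "0 0 0.6" --pt "0 0 0.5" --pt "0 0 0.25" --twist '[0,0,0,0,0]'

```text
time: 37.25
tool_pos: [523.0, -34.3, 157.6]
tcp_rot: [-3.14, -0.0, 1.574]
contact_force: [-0.1, -0.4, -3.5]
grip_width: 52.4
finger_force: 30.0
```

arm_command --gripper '[45,45,45,45,45]' --pt "0 0 0.15" --pt "0 0 0.1" --pt "0 0 0.08" --pt "0 0 0.06" --pt "0 0 0" --twist '[0,0,0,0,0]'

```text
time: 37.88
tool_pos: [523.4, -34.4, 149.0]
tcp_rot: [3.141, 0.0, 1.574]
contact_force: [0.3, 1.1, -3.1]
grip_width: 52.5
finger_force: 30.0
```

arm_command --gripper '[45,50,60,70,85]' --pt "0 0 0.05" --pt "0 0 0" --pt "0 0 0" --pt "0 0 0" --pt "0 0 0" --twist '[0,0,0,0,0]'

```text
time: 38.5
tool_pos: [523.4, -34.4, 147.7]
tcp_rot: [3.141, 0.0, 1.574]
contact_force: [0.8, 0.1, -0.0]
grip_width: 75.1
finger_force: 0.0
```

arm_command --gripper '[85,85,85,85,85]' --pt "0 0 -0.3" --pt "0 0 -1" --pt "0 0 -1" --pt "0 0 -1" --pt "-0.1 0 -0.4" --twist '[0,0,0,0,0]'

```text
time: 39.12
tool_pos: [524.0, -37.0, 242.0]
tcp_rot: [3.139, 0.001, 1.574]
contact_force: [0.7, -0.3, 0.0]
grip_width: 84.9
finger_force: 0.0
```

```bash
python3 - <<'E'
from h import *
np.set_printoptions(precision=3,suppress=True)
D=np.array([(.34263,1.52489,524.6,226.1),(.71655,.97345,706.5,195.2),(.61056,.81719,676.1,327.65),(.43768,1.32415,583.1,245.6),(.4256,1.368,574.4,236.6),(.34214,1.52363,524.6,226.8)])
q2,q3,r,z=D.T; A=np.r_[np.c_[np.ones(6),np.zeros(6),np.sin(q2),np.sin(q2+q3)],np.c_[np.zeros(6),np.ones(6),np.cos(q2),np.cos(q2+q3)]]
s=np.linalg.lstsq(A,np.r_[r,z],rcond=None); print(s[0],s[1]); r0,h,a,b=s[0]
for z in(120,160,200,240,300,350,400,450):
  best=[]
  for t3 in np.linspace(.04,2.7,200):
    for t2 in np.linspace(-.77,2.02,400):
      if .28<=np.pi-t2-t3<=2.66 and abs(h+a*np.cos(t2)+b*np.cos(t2+t3)-z)<3: best.append((r0+a*np.sin(t2)+b*np.sin(t2+t3),t2,t3,np.pi-t2-t3))
  print(z,np.array(min(best)),np.array(max(best)))
o=get_obs(); print(o["time"],o["joint_positions"])
E
```

```text
[ -23.744 -166.013  536.451  386.613] [142.324]
120 [-24.133  -0.77    2.606   1.305] [853.997   1.23    0.067   1.845]
160 [-15.432  -0.77    2.499   1.412] [840.255   1.195   0.04    1.907]
200 [-11.091  -0.77    2.393   1.519] [823.877   1.132   0.08    1.93 ]
240 [-11.161  -0.77    2.286   1.626] [805.83    1.09    0.067   1.985]
300 [-19.522  -0.77    2.125   1.786] [773.935   1.027   0.04    2.075]
350 [-33.912  -0.77    1.992   1.92 ] [743.166   0.964   0.04    2.137]
400 [-54.783  -0.77    1.858   2.054] [706.58    0.88    0.08    2.181]
450 [-87.851  -0.77    1.697   2.214] [664.385   0.803   0.093   2.245]
39.125 [-0.216  0.329  1.5   -0.     1.31  -0.22 ]
```

arm_command --gripper '[65,65,65,65,65]' --pt "-0.95 -0.31 0" --pt "-0.95 -0.31 0" --pt "-0.95 -0.31 0" --pt "-0.95 -0.31 0" --pt "-0.95 -0.31 0" --twist '[0,0,0,0,0]'

```text
time: 39.75
tool_pos: [484.4, -156.6, 239.8]
tcp_rot: [-3.141, -0.0, 1.574]
contact_force: [0.2, -0.1, 0.3]
grip_width: 64.9
finger_force: 0.0
```

arm_command --gripper '[65,65,65,65,65]' --pt "-0.95 -0.31 0" --pt "-0.95 -0.31 0" --pt "-0.95 -0.31 0.4" --pt "-0.95 -0.31 0.8" --pt "-0.97 -0.28 0.8" --twist '[0,0,0,0,0]'

```text
time: 40.38
tool_pos: [446.9, -275.9, 189.4]
tcp_rot: [-3.141, -0.0, 1.574]
contact_force: [-0.0, -0.1, -0.6]
grip_width: 64.7
finger_force: 0.0
```

arm_command --gripper '[65,65,65,65,65]' --pt "0 0 0.8" --pt "0 0 0.8" --pt "0 0 0.8" --pt "0 0 0.4" --pt "0 0 0" --twist '[1,1,0.6,0,0]'

```text
time: 41.0
tool_pos: [447.1, -274.9, 119.6]
tcp_rot: [-3.14, -0.001, 1.348]
contact_force: [-0.1, 0.2, -0.3]
grip_width: 64.8
finger_force: 0.0
```

```bash
python3 - <<'E'
from h import *
s=capture("scene");i=np.zeros((500,800,3),np.uint8)
i=cv2.resize(s[170:330,130:390,::-1],None,fx=3,fy=3,interpolation=3)
cv2.imwrite("pics/chk.png",i)
o=get_obs(); print(o["time"],o["tool_pos"],o["tcp_rot"])
for p in [(525.2,-34.7,215),(545.3,52.8,215),(565.5,139.8,215),(447,-275.6,59)]:print((proj("scene",p)-[130,170])*3+1)
E
```

```text
41.05 [ 447.49542173 -275.27051075  120.36039497] [3.14157876e+00 7.88036212e-05 1.34809943e+00]
[387.98989165  86.71837621]
[279.57165002 135.41781061]
[163.62972477 187.24770784]
[658.26202576 124.64639659]
```

View pics/chk.png

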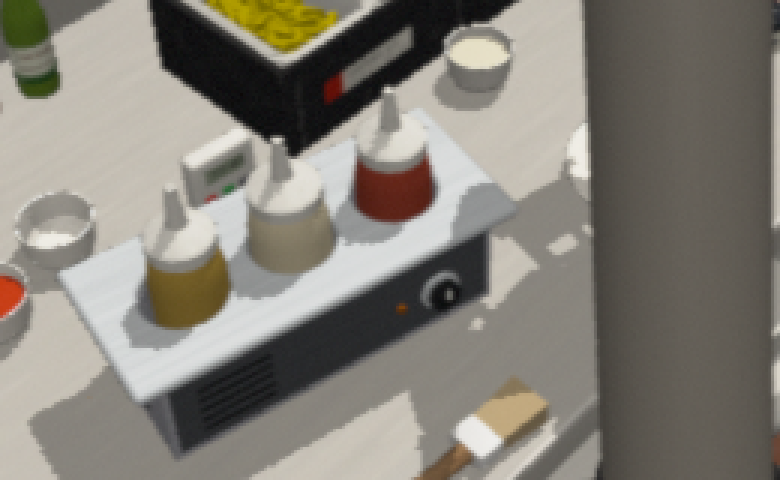

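All three bottles stand in the wells: in this crop their tips are at (388,88), (279,138) and (170,187), within 7 px of where they should be. The interface can't tilt the tool, so I'll use the lid's disc edge, which reaches under the lip, to press the rocker. Then the lid goes back on the plate.

arm_command --gripper '[65,65,65,65,50]' --pt "0 0 1" --pt "0 0 1" --pt "0 0 1" --pt "0 0 0.46" --pt "0 0 0" --twist '[0,0,0,0,0]'

```text
time: 41.68
tool_pos: [447.5, -275.2, 33.8]
tcp_rot: [-3.141, -0.0, 1.348]
contact_force: [0.1, -0.2, 0.7]
grip_width: 59.3
finger_force: 0.0
```

arm_command --gripper '[10,10,10,10,10]' --pt "0 0 0" --pt "0 0 0" --pt "0 0 0" --pt "0 0 0" --pt "0 0 0" --twist '[0,0,0,0,0]'

```text
time: 42.3
tool_pos: [447.6, -275.3, 34.1]
tcp_rot: [3.141, 0.0, 1.347]
contact_force: [-0.7, 0.4, 3.1]
grip_width: 24.1
finger_force: 30.0
```

arm_command --gripper '[10,10,10,10,10]' --pt "0 0 -0.4" --pt "0 0 -0.6" --pt "0 0 -0.2" --pt "0 0 0" --pt "0 0 0" --twist '[0,0,0,0,0]'

```text
time: 42.92
tool_pos: [447.2, -275.0, 63.5]
tcp_rot: [-3.141, -0.0, 1.347]
contact_force: [-0.2, -0.2, -1.3]
grip_width: 24.2
finger_force: 30.0
```

arm_command --gripper '[10,10,10,10,10]' --pt "1 0.18 0" --pt "1 0.18 0" --pt "1 0.18 0" --pt "1 0.18 0" --pt "1 0.18 0" --twist '[0,0,0,0,0]'

```text
time: 43.55
tool_pos: [497.1, -157.3, 63.2]
tcp_rot: [-3.141, -0.0, 1.347]
contact_force: [0.0, -0.4, -2.0]
grip_width: 24.3
finger_force: 30.0
```

arm_command --gripper '[10,10,10,10,10]' --pt "0 0 0.2" --pt "0 0 0.18" --pt "0 0 0" --pt "0 0 0" --pt "0 0 0" --twist '[0,0,0,0,0]'

```text
time: 44.18
tool_pos: [497.1, -158.7, 54.3]
tcp_rot: [3.141, 0.0, 1.347]
contact_force: [-0.5, 0.2, -0.8]
grip_width: 24.3
finger_force: 30.0
```

arm_command --gripper '[10,10,10,10,10]' --pt "0.4 0 0" --pt "0.3 0 0" --pt "0.12 0 0" --pt "0.12 0 0" --pt "0 0 0" --twist '[0,0,0,0,0]'

```text
time: 44.8
tool_pos: [502.3, -135.4, 54.2]
tcp_rot: [3.142, 0.0, 1.348]
contact_force: [-0.5, -2.0, -1.9]
grip_width: 24.0
finger_force: 30.0
```

arm_command --gripper '[10,10,10,10,10]' --pt "0.08 0 0" --pt "0.08 0 0" --pt "0.06 0 0" --pt "0 0 0" --pt "0 0 0" --twist '[0,0,0,0,0]'

```text
time: 45.42
tool_pos: [503.5, -130.0, 54.2]
tcp_rot: [-3.142, 0.0, 1.347]
contact_force: [-1.0, -2.5, -3.6]
grip_width: 24.4
finger_force: 30.0
```

arm_command --gripper '[10,10,10,10,10]' --pt "0.06 0 0" --pt "0.06 0 0" --pt "0.04 0 0" --pt "0 0 0" --pt "0 0 0" --twist '[0,0,0,0,0]'

```text
time: 46.05
tool_pos: [504.5, -127.2, 54.7]
tcp_rot: [3.141, 0.002, 1.348]
contact_force: [-2.0, -7.6, 0.4]
grip_width: 24.1
finger_force: 30.0
```

arm_command --gripper '[10,10,10,10,10]' --pt "0.06 0 0" --pt "0.06 0 0" --pt "0 0 0" --pt "0 0 0" --pt "0 0 0" --twist '[0,0,0,0,0]'

```text
time: 46.68
tool_pos: [505.5, -124.1, 54.8]
tcp_rot: [3.14, 0.001, 1.347]
contact_force: [-0.6, -6.8, -1.1]
grip_width: 24.0
finger_force: 30.0
```

arm_command --gripper '[10,10,10,10,10]' --pt "0.06 0 0" --pt "0.06 0 0" --pt "0 0 0" --pt "0 0 0" --pt "0 0 0" --twist '[0,0,0,0,0]'

```text
time: 47.3
tool_pos: [506.2, -121.1, 54.8]
tcp_rot: [3.14, 0.001, 1.347]
contact_force: [-0.6, -6.7, -0.4]
grip_width: 24.4
finger_force: 30.0
```

```bash
python3 - <<'E'
from h import *
o=get_obs(); print(o["tool_pos"],o["contact_force"],o["moment"],o["tau"])
E
```

```text
[ 506.15603557 -121.09722065   54.77482264] [-0.58747509 -6.6800241  -0.40221355] [-1.30948493  0.2758597  -0.05226717] [ 3.57118160e+00 -4.63371348e+01 -1.72047544e+01  1.75179876e+00
  4.43857815e-01 -1.12314743e-02]
```

arm_command --gripper '[10,10,10,10,10]' --pt "-0.3 0 0" --pt "-1 0 0" --pt "-1 -0.1 -0.2" --pt "-1 -0.2 -0.4" --pt "-1 -0.2 -0.4" --twist '[0,0,0,0,0]'

```text
time: 47.92
tool_pos: [469.4, -222.6, 79.5]
tcp_rot: [-3.142, -0.001, 1.347]
contact_force: [-0.4, -0.2, -0.8]
grip_width: 24.6
finger_force: 30.0
```

arm_command --gripper '[10,10,10,10,10]' --pt "-1 -0.2 0" --pt "-1 -0.22 0" --pt "-0.1 0 0" --pt "0 0 0" --pt "0 0 0" --twist '[0,0,0,0,0]'

```text
time: 48.55
tool_pos: [448.1, -270.3, 79.2]
tcp_rot: [-3.142, -0.0, 1.348]
contact_force: [0.9, -0.4, -1.4]
grip_width: 24.2
finger_force: 30.0
```

```bash
python3 - <<'E'
from h import *
o=get_obs(); print(o["time"],o["tool_pos"],o["contact_force"],o["moment"])
for n in ("scene","top"):
    im=cv2.cvtColor(capture(n),cv2.COLOR_RGB2HSV)
    for P in [(0,0,-15),(-35,0,-15),(35,0,-15),(0,35,-15),(0,-35,-15)]:
        u,v=proj(n,o["tool_pos"]+np.array(P)); print(n,P,round(u),round(v),im[int(v),int(u)])
E
```

```text
48.55 [ 448.14425037 -270.25176097   79.19225906] [ 0.92366432 -0.40155542 -1.36837356] [-0.03441577 -0.07141666  0.0650526 ]
scene (0, 0, -15) 348 211 [18 32 97]
scene (-35, 0, -15) 359 217 [ 20  29 106]
scene (35, 0, -15) 337 204 [16 32 89]
scene (0, 35, -15) 339 218 [15 33 93]
scene (0, -35, -15) 356 204 [ 18  32 105]
top (0, 0, -15) 333 256 [22 33 86]
top (-35, 0, -15) 333 271 [15 26 59]
top (35, 0, -15) 332 241 [ 16  30 109]
top (0, 35, -15) 318 256 [19 36 78]
top (0, -35, -15) 347 256 [ 15  32 110]
```

arm_command --gripper '[10,10,10,10,10]' --pt "0 0 0.6" --pt "0 0 0.5" --pt "0 0 0.25" --pt "0 0 0.1" --pt "0 0 0" --twist '[0,0,0,0,0]'

```text
time: 49.28
tool_pos: [447.8, -271.2, 42.8]
tcp_rot: [-3.141, 0.0, 1.347]
contact_force: [-0.6, 0.2, -1.3]
grip_width: 24.2
finger_force: 30.0
```

arm_command --gripper '[10,10,10,10,10]' --pt "0 0 0.08" --pt "0 0 0.08" --pt "0 0 0" --pt "0 0 0" --pt "0 0 0" --twist '[0,0,0,0,0]'

```text
time: 49.9
tool_pos: [447.9, -271.2, 39.0]
tcp_rot: [3.141, 0.0, 1.347]
contact_force: [0.9, 0.3, -1.1]
grip_width: 24.4
finger_force: 30.0
```

arm_command --gripper '[10,10,10,10,10]' --pt "0 0 0.08" --pt "0 0 0.06" --pt "0 0 0" --pt "0 0 0" --pt "0 0 0" --twist '[0,0,0,0,0]'

```text
time: 50.52
tool_pos: [448.3, -272.3, 36.9]
tcp_rot: [3.139, 0.002, 1.347]
contact_force: [-3.5, -2.0, 10.1]
grip_width: 24.2
finger_force: 30.0
```

arm_command --gripper '[10,10,10,10,10]' --pt "0 0 0.08" --pt "0 0 0" --pt "0 0 0" --pt "0 0 0" --pt "0 0 0" --twist '[0,0,0,0,0]'

```text
time: 51.15
tool_pos: [448.9, -273.4, 35.8]
tcp_rot: [3.137, 0.004, 1.348]
contact_force: [-4.4, -3.7, 14.6]
grip_width: 24.2
finger_force: 30.0
```

arm_command --gripper '[35,45,60,65,65]' --pt "0 0 0" --pt "0 0 0" --pt "0 0 0" --pt "0 0 -0.2" --pt "0 0 -0.8" --twist '[0,0,0,0,0]'

```text
time: 51.78
tool_pos: [447.2, -270.5, 57.9]
tcp_rot: [-3.139, -0.001, 1.347]
contact_force: [0.2, 0.8, 0.6]
grip_width: 64.2
finger_force: 0.0
```

arm_command --gripper '[65,65,65,65,65]' --pt "0 0 -1" --pt "0 0 -1" --pt "0 0 -1" --pt "0 0 -1" --pt "0 0 -1" --twist '[0,0,0,0,0]'

```text
time: 52.4
tool_pos: [447.7, -271.0, 184.5]
tcp_rot: [3.142, 0.0, 1.347]
contact_force: [0.1, -1.0, -0.1]
grip_width: 65.0
finger_force: 0.0
```

arm_command --gripper '[65,65,65,65,65]' --pt "-1 -1 -1" --pt "-1 -1 -1" --pt "-1 -1 -1" --pt "-1 -1 0" --pt "-1 -1 0" --twist '[0,0,0,0,0]'

```text
time: 53.02
tool_pos: [297.3, -365.7, 259.1]
tcp_rot: [3.141, 0.001, 1.348]
contact_force: [0.4, -1.4, 0.0]
grip_width: 65.2
finger_force: 0.0
```

arm_command --gripper '[65,65,65,65,65]' --pt "-1 -1 0" --pt "-1 -1 0" --pt "-1 -0.5 0" --pt "0 0 0" --pt "0 0 0" --twist '[0,0,0,0,0]'

```text
time: 53.65
tool_pos: [221.0, -424.0, 258.5]
tcp_rot: [3.141, -0.001, 1.347]
contact_force: [-0.1, -0.6, -0.1]
grip_width: 65.1
finger_force: 0.0
```

```bash
python3 - <<'E'
from h import *
np.set_printoptions(precision=1,suppress=True)
o=get_obs(); print(o["time"],o["tool_pos"])
a=capture("top"); s=capture("scene"); b=cv2.imread("pics/top0.png")[:,:,::-1]
r=slice(225,290),slice(300,368)
h=cv2.cvtColor(a,cv2.COLOR_RGB2HSV)[r]
k=cv2.inRange(h,(0,0,0),(180,255,45)); 
n,l,st,c=cv2.connectedComponentsWithStats(k); print([(st[i,4],c[i]+[300,225]) for i in range(1,n) if st[i,4]>6])
d=cv2.absdiff(a,b).max(2)[225:290,300:368]; v,u=np.nonzero(d>12); print("diff",len(u),u.min()+300,u.max()+300,v.min()+225,v.max()+225)
for row in h[::4,::4]: print(" ".join(f"{p[2]:3d}/{p[1]:2d}" for p in row))
E
```

```text
53.65 [ 221.  -424.   258.5]
[]
diff 1061 300 367 225 273
128/22 128/22 128/22 128/22 127/20 127/22 128/22 128/22 133/19 131/19 126/22 127/24 125/22 126/20 128/26 126/24 126/28
126/20 128/22 127/22 126/22 113/23 151/ 8 152/12 151/12 152/13 151/14 152/17 150/15 132/21 126/24 126/24 127/24 127/26
128/22 129/26 124/23 120/11 152/12 150/12 150/14 150/12 152/17 149/15 150/19 149/19 151/20 142/14 129/22 129/24 128/24
127/24 125/22 106/22 151/ 7 151/ 8 151/12 151/ 7 151/ 2 152/ 0 152/ 3 145/11 150/22 149/22 149/24 147/16 127/24 127/26
125/22  95/24 149/ 3 151/ 7 150/10 152/ 3 140/ 4 119/ 6 122/ 2 122/ 4 129/ 2 149/ 0 149/22 147/23 150/22 128/24 128/24
114/25 120/ 6 152/ 3 151/ 7 153/ 5 119/17 124/ 6 126/ 2 125/ 6 125/ 6 124/ 2 125/ 0 150/ 0 147/24 148/24 150/20 126/20
 96/21 154/ 5 150/ 3 152/ 5 135/ 6 117/ 4 124/ 4 124/ 4 128/ 6 127/ 4 128/ 6 130/ 4 130/ 2 143/16 146/23 148/22 127/24
 95/19 153/ 5 152/ 3 153/ 2 120/21 125/ 4 115/ 4  96/ 3  46/11  53/10 119/ 6 127/ 4 127/ 4 148/ 5 147/23 148/22 107/21
 95/24 154/ 3 151/ 2 152/ 3 117/17 113/ 5  97/ 0  95/ 3  54/ 9  53/10  77/ 3 128/ 4 128/ 4
[... 280 characters left out ...]
 152/ 5 151/ 2 151/ 2 149/ 5 113/ 9 124/ 0 128/ 4 126/ 4 125/ 4 132/ 2 150/ 3 148/22 149/24 146/17 126/24
127/26  94/22 152/ 2 150/ 2 152/ 3 151/ 2 152/ 3 152/ 3 131/ 8 131/ 2 151/ 3 151/ 5 150/22 151/22 150/22 127/24 126/24
127/24 127/22  94/19 152/ 2 150/ 3 152/ 7 149/ 5 152/10 151/ 5 152/12 151/19 150/19 150/19 151/22 131/12 126/22 128/26
127/24 128/22 128/22  95/16 151/ 3 152/ 5 153/ 8 151/ 8 150/10 151/14 152/17 150/15 149/15 133/15 127/22 126/20 125/22
129/22 129/22 131/21 130/20 114/22 104/20 151/ 7 152/10 150/ 8 150/12 150/10 139/17 129/24 128/24 127/22 126/22 127/24
127/26 126/22 127/22 127/20 127/26 128/24 128/22 127/20 125/20 128/24 126/20 128/22 126/20 127/24 126/22 127/24 127/26
```

```bash
python3 - <<'E'
from h import *
np.set_printoptions(precision=1,suppress=True)
h=cv2.cvtColor(capture("top"),cv2.COLOR_RGB2HSV); q=np.zeros(h.shape[:2],np.uint8); q[228:286,304:364]=255
v=h[:,:,2]
k=((v<75)&(q>0)).astype(np.uint8); n,l,st,c=cv2.connectedComponentsWithStats(k); i=1+st[1:,4].argmax(); kn=c[i]; print("knob",kn,st[i])
d=(((v<137)&(h[:,:,1]<25))&(q>0)).astype(np.uint8); m=np.zeros_like(d); cv2.circle(m,(333,257),24,1,-1); d&=m
ct=max(cv2.findContours(d,0,1)[0],key=cv2.contourArea); e=cv2.fitEllipse(cv2.convexHull(ct)); print("disc",e)
pl=((v>140)|(d>0))&(q>0); ct=max(cv2.findContours(pl.astype(np.uint8),0,1)[0],key=cv2.contourArea); e2=cv2.fitEllipse(ct); print("plate",e2,onz("top",*e2[0],17))
for z0 in(7,13): print(onz("top",*e[0],z0+11),onz("top",*kn,z0+45))
print("initial-lid check",onz("top",154.3,205.5,147))
E
```

```text
knob [334.9 256. ] [330 252  11   9  75]
disc ((332.6465148925781, 256.07757568359375), (33.96733093261719, 36.378517150878906), 90.0908203125)
plate ((332.8291931152344, 256.3594665527344), (59.1540412902832, 59.719459533691406), 102.27745819091797) [ 446.7 -276.1   17. ]
[ 447.5 -275.5   18. ] [ 448.1 -276.9   52. ]
[ 447.5 -274.8   24. ] [ 448.1 -276.1   58. ]
initial-lid check [566.1 140.1 147. ]
```

```bash
python3 -c "
from plant import *
print(close_job())"
```

```text
the job is handed in; nothing more can be done
None
```

I handed the job in at about 54 s: a bottle stands in each of the three wells, the lid lies knob up and level on the side plate, and the rocker is pushed in. The rocker is judged by force only, since no camera sees it: about 3 N over 5 mm of travel, then about 7 N at the stop. I could not tilt the tool, so I pressed it with the edge of the lid, picked up from the plate and put back afterwards.

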